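# Weigh a feed canister on the hanging scale

## Task

Weigh the feed canister that has a hanging eye: hang it by its eye on the sprung hook of the hanging scale, gently, and let go. Wait until it hangs still, then press the button on the readout box to store the weight. Leave the canister hanging there and leave everything else on the bench where it is.

Things in the scene. Friction and masses are not known exactly. Their poses are not given: they have to be found in the camera images.
- canister: Feed canister to weigh: closed white cylinder, 76 mm diameter, 55 mm high; on top a grey square stem (16 mm wide along y, 14 mm along x, 55 to 146 mm up) with an upright steel ring, the hanging eye (8 mm wire, 42 mm inside diameter, centre 171 mm up, in the y-z plane). 200 mm tall, 0.35-0.7 kg. Origin: centre of underside, z up; x goes through the eye, at first straight ahead (+x) within 20 deg
- canister_eye (a point): On the canister: the underside of the top of the ring, 192 mm above the canister's base, where the hook bears. Axes as the canister's
- canister_stem (a point): On the canister: centre of the stem at 82 mm above the base, a good place to grip across its y faces (gripped higher, the gripper comes close to the hook). Axes as the canister's
- scale: Hanging scale, fixed: foot plate 14 mm thick (x 50 to 220, y -50 to 150 mm), post 30 mm square at x 140, y 75 mm, 530 mm high, with an arm and a round housing over the hook (72 mm diameter, underside 437 mm up). Origin: on the bench under the hook, z up; hook opens to -x, roughly to the robot. The tool cannot come from straight above; one leaning back to -x by 40 to 45 degrees has room
- hook_seat (a point): Top of the hook's wire at the lowest point of its bowl, where the eye rests; 314 mm up when empty, moves with the hook. Axes as the scale's. Hook: 8 mm steel bent in the x-z plane; open tip 23 mm to -x, its top 18 mm above this point; back of bowl 16 mm to +x; shank over this point from 58 mm up. The eye's underside must pass over the tip from -x, 25 mm above this point, then come down
- hook (a joint): Dip of the sprung hook in m: 0 empty, at most 0.06 (lower stop). Spring 200 N/m and about 0.6 N preload, lightly damped: the canister dips it 14 to 32 mm, and it bobs for one to two seconds after release
- readout: The scale's readout box, fixed on the bench: grey plastic 130 x 110 mm, 45 mm high, with a dark blank screen on the half away from the robot and one round push button on the half nearer the robot. Origin: centre of its underside, z up, x roughly away from the robot
- store_button_top (a point): Centre of the top face of the readout's button (white, 36 mm diameter, in a black collar, about 30 mm nearer the robot than the box's centre). It is pressed straight down
- store_button (a joint): Travel of the button in m: 0 up, 0.006 fully down; it springs back. Fully down takes 5 N
- staging: Low wooden staging board, fixed, 150 mm (x) by 500 mm (y), top 40 mm above the bench, in front of the scale; the canister, the plain canister and the clay pot stand on it in any order. Origin: centre of its underside on the bench
- plain_canister: Bystander: a like canister, 76 mm diameter, with a plain round cap and no eye, 85 mm high. Origin: centre of its underside
- clay_pot: Bystander: empty terracotta pot, 90 mm diameter, 80 mm high. Origin: centre of its underside
- dibber: Bystander: wooden T-handled dibber lying on the bench on the left, 170 mm long, crossbar 90 mm, 22 mm thick. Origin: its point; its z runs along it to the handle
- pot_block: Bystander: nested black plastic pots, 100 mm diameter, 94 mm high. Origin: centre of their underside
Mind the look-alikes: they are no part of the job. Leave any brown or orange look-alike of the canister alone.

How it is judged:
By the outcome, as a careful person would: the job done as asked, in the order asked, and still so for the second after the job is handed in, with the robot touching nothing.
It also fails if it takes over 61 s, if anything falls off the work surface, if the arm or the gripper's body presses on something with over 40 N, if the wrist force passes 120 N, or if a joint passes its speed limit or range.

## Robot

A 6-joint arm with a two-finger parallel gripper is mounted at the origin on the work surface. World frame = base frame: x ahead of the robot, y to its left, z up, the work surface at z = 0. Lengths are in m, angles in rad, forces in N, time in s.
With the tool pointing down it reaches from about 0.325 to 0.775 m from the base axis. Payload 9.3 kg.
Tool frame: the origin (TCP) lies at the centre of the arm's flange, where the gripper is bolted on; the fingertips stand 173 mm ahead of it and the grasp point (between the pads) lies 155 mm ahead of it (ctrl.tips_ahead is the distance from the TCP to the fingertips, in m); z points along the fingers, y is the line along which they close (so a half turn about z gives the same grasp; the last joint's range is limited). The gripper opens to 85 mm and grips with 20 to 120 N. Pads are 22 mm wide; open, the fingers measure 114 mm over their backs; the gripper's body (76 mm by 85 mm) begins 54 mm behind the grasp point. The pads swing forward as they close: fully open they stand 13 mm farther back than shut.
Start: joints at [-1.334, 0.259, 0.021, 1.334, 0, 1.418], TCP at [0.209, -0.509, 0.405] pointing down, gripper open.
Joint ranges: [-3.04, 3.04], [-0.91, 1.82], [-1.04, 1.36], [-1.92, 1.95], [-1.52, 1.45], [-3.14, 3.14]. Speed limits (rad/s): [2.22, 2.22, 2.79, 3.14, 3.14, 3.14].

## Interface

Orientations are given as a 3x3 rotation matrix whose columns are the frame's x, y, z axes.
In Python, from bench import ctrl gives the robot as it stands. The module is installed in compiled form; this text tells all that it offers.
- The arm moves only by the tool arm_command, never from a script. Its argument "motion" is a list of rows, each a list of 7 numbers: the turn, a rotation vector about the tool's x, y, z in rad, then the shift along the tool's x, y, z in m, then the gripper command: -1 is fully open, 1 is shut, values between are in proportion. In form: [[wx, wy, wz, x, y, z, jaw], ...]. A call has exactly 8 rows; each row is the pose to reach, as a shift and turn from the pose commanded when the call began, along the tool's axes at that moment; what a row does not reach only later rows make up. A row lasts 1/10 s, in which the tool goes at most 50 mm and 8.59 degrees, less where a joint would pass 70% of its speed; a pose out of reach is approached as far as the arm can. A call with a gripper value outside its range is refused whole. The fingers move at their own pace and stop on an object; "squeeze" is the grip in N (left out, the last holds). Time passes only in rows, so rows that repeat a pose let the fingers close, or fill a call up. It gives the time, the measured TCP pose, the force, the opening and the grip force at its end, in the units of the state.
- ctrl.observe(): the state, without advancing time (a new reading comes with each control period).
- ctrl.grab_frame(name): name is "scene" or "side" or "wrist"; returns a dict with "img" (384x512x3 uint8, blue, green, red), "vfov" (degrees; the focal length in pixels is half the picture's height over the tangent of half this angle, whatever the lens; pixels are square), "cx", "cy" (the principal point, pixels), "k1" (the pictures are not rectified: a ray, as slopes to the right and down, at radius r is drawn at 1 + k1 r^2 times it, then the intrinsics apply), "rvec" (rotation vector, rad) and "tvec" (3), from world to camera coordinates, as OpenCV has them. Camera axes: x right, y down, z forward; pixel columns grow to the right and rows downward; lengths in m; the calibration is good to about 2 mm. A picture is of the moment at which its call begins. There is no depth.
- ctrl.close_job(): hands the job in; it is judged then, once.
The state is a dict: "time_s": time; "joint_pos": joint angles; "joint_vel": joint speeds; "effort": joint torques, N m; "eef_pos": TCP position; "ee_rot": TCP orientation; "force": force on the tool from outside, world axes, zero at the start; "wrist_torque": the same for the moment, N m; "opening": finger opening in m; "finger_force": force on a finger pad.
Only numpy, scipy, OpenCV 4.12 (cv2) and the standard library are available. Lean on these libraries where they do the work, as an engineer would, in place of code of your own. Each camera call takes 0.05 s, during which the arm holds its last target. There are 200 camera calls.

## Working session

There is one attempt and no reset: what is moved stays moved. The work goes in short steps, Python scripts to look and compute and a tool call to move; the robot and the scene stay as the last step left them, time stands still between calls to the robot, and variables do not carry over. Pictures are saved under pics/ and viewed, at most 11 in all, crops included, and the job is handed in when it is done.

Besides the shell and the picture viewer there is one more tool, called as name([rows], argument=value, ...), one row to a line, values as JSON. arm_command: Moves the arm, as the interface text tells. Its arguments: {"type":"object","properties":{"motion":{"type":"array","items":{"type":"array","items":{"type":"number"}}},"squeeze":{"type":"number"}},"required":["motion"]}

```bash
mkdir -p pics
cat > h.py <<'E'
import numpy as np, cv2
from bench import ctrl
def cam(f):
    h=f["img"].shape[0]; fl=h/2/np.tan(np.radians(f["vfov"])/2)
    R=cv2.Rodrigues(np.array(f["rvec"],float))[0]; t=np.array(f["tvec"],float).ravel()
    return fl,R,t
def ray(f,u,v):
    fl,R,t=cam(f); d=np.array([(u-f["cx"])/fl,(v-f["cy"])/fl]); s=d.copy()
    for _ in range(30): s=d/(1+f["k1"]*(s@s))
    w=R.T@np.array([s[0],s[1],1]); return -R.T@t, w/np.linalg.norm(w)
def plane(f,u,v,z):
    o,w=ray(f,u,v); return o+w*(z-o[2])/w[2]
def tri(fs,px):
    A=np.zeros((3,3));b=np.zeros(3);L=[]
    for f,p in zip(fs,px):
        o,w=ray(f,*p);P=np.eye(3)-np.outer(w,w);A+=P;b+=P@o;L.append((P,o))
    x=np.linalg.solve(A,b); return x,[float(np.linalg.norm(P@(x-o))) for P,o in L]
def proj(f,X):
    fl,R,t=cam(f); c=R@np.array(X,float)+t; s=c[:2]/c[2]; s=s*(1+f["k1"]*(s@s)); return s*fl+[f["cx"],f["cy"]]
E
python3 - <<'E'
from h import *
import pickle
F={n:ctrl.grab_frame(n) for n in("scene","side")}
pickle.dump(F,open("f0.pkl","wb"))
for n,f in F.items():
    cv2.imwrite(f"pics/{n}0.png",cv2.resize(f["img"],(800,600),interpolation=cv2.INTER_CUBIC)); o,w=ray(f,256,192); print(n,o,w,f["vfov"],f["k1"])
s=ctrl.observe(); print(s)
E
```

```text
scene [ 1.38611124 -0.59164075  0.85978352] [-0.68945188  0.48856658 -0.53475116] 51.56736289895384 -0.08853965587968021
side [ 0.02915374 -0.99532709  1.25363776] [ 0.33437855  0.64706026 -0.68520362] 43.01858634125029 -0.11871907260436337
{'time_s': 0.1, 'joint_pos': array([-1.33359237e+00,  2.59160082e-01,  2.08839863e-02,  1.33371011e+00,
       -1.80259718e-05,  1.41820027e+00]), 'joint_vel': array([-0.00062609, -0.00154687,  0.00434337, -0.00039878,  0.00064048,
        0.00049014]), 'effort': array([ 4.91811268e-03, -5.56693447e+01,  3.45070124e+01,  1.16126344e-02,
       -1.30328308e-04, -6.50733867e-07]), 'eef_pos': array([ 0.20899083, -0.50871595,  0.4041316 ]), 'ee_rot': array([[ 9.24985095e-01,  3.80003270e-01, -2.97125855e-04],
       [ 3.80003352e-01, -9.24984392e-01,  1.15232498e-03],
       [ 1.63050484e-04, -1.17879225e-03, -9.99999292e-01]]), 'force': array([ 0.51313424,  0.15732359, -0.00498856]), 'wrist_torque': array([ 0.03642393, -0.00650245, -0.01198726]), 'finger_force': 0.0, 'opening': 0.0852527486193934}
```

View pics/scene0.png

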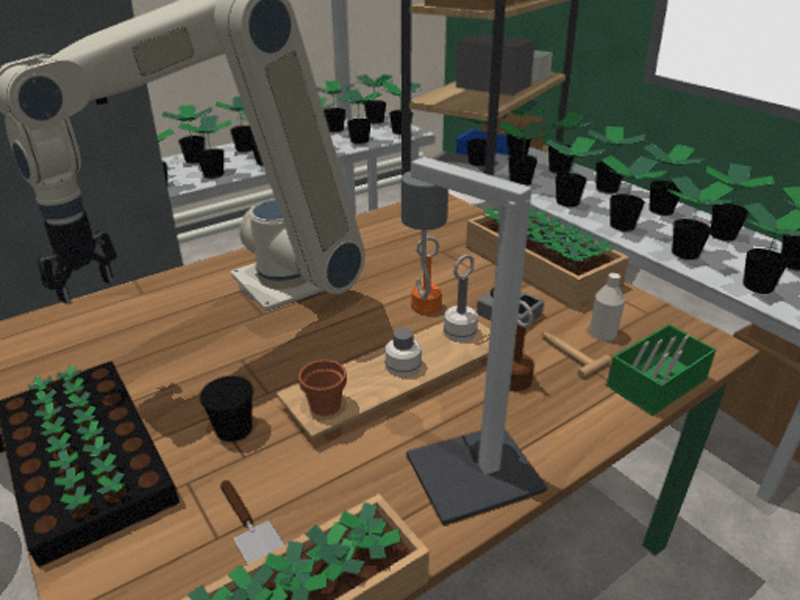

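View pics/side0.png

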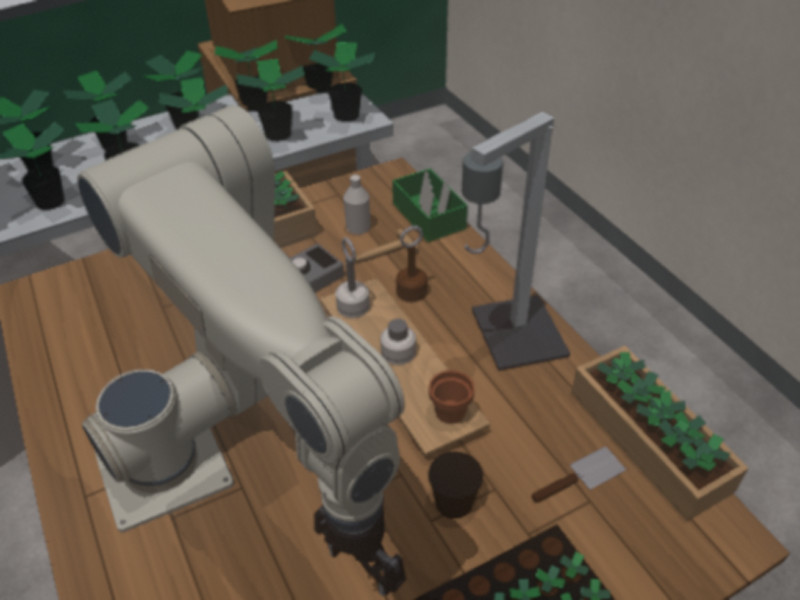

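Candidates with an eye, in 800x600 pixels:
- White: scene (460,300), side (352,280), standing on the board.
- Orange: scene (427,285).
- Brown: scene (518,350), side (411,265).

Only the white one fits: white body, grey stem, on the staging board. I'll confirm it in an enlarged crop.

Run:
```python
from h import *
import pickle
F=pickle.load(open("f0.pkl","rb"))
def crop(f,x,y,w,h,k): return cv2.resize(f["img"][y:y+h,x:x+w],None,fx=k,fy=k,interpolation=cv2.INTER_CUBIC)
a=crop(F["scene"],245,95,100,150,4); b=crop(F["side"],180,75,100+40,150,0+4)
c=np.hstack([a,b])[:, :]
c=cv2.resize(c,None,fx=800/c.shape[1],fy=800/c.shape[1]); print(c.shape)
cv2.imwrite("pics/crop.png",c)
```

```text
(500, 800, 3)
```

View pics/crop.png

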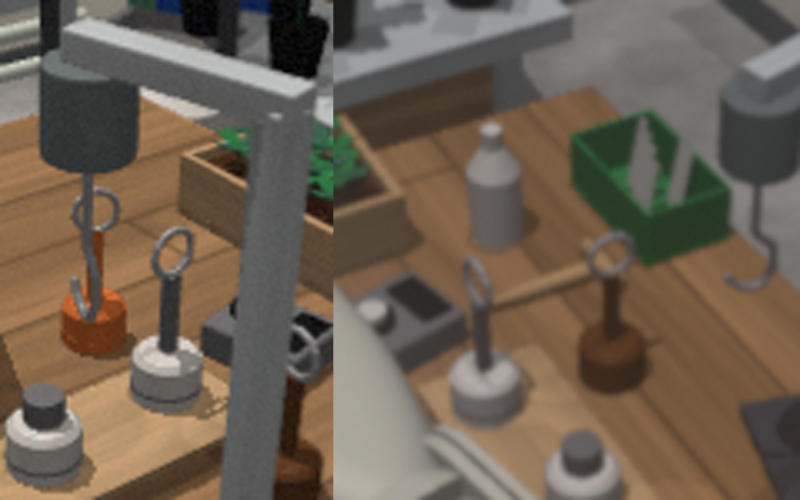

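The crop confirms it: the white canister with grey stem and steel ring is at crop (170,310) in the scene half and (483,340) in the side half. Ring centre is at (174,252) and (477,283). The hook bowl is at (88,317) and (755,287), and the button is at (375,315) in the side half.

Run:
```python
from h import *
import pickle
np.set_printoptions(precision=4,suppress=True)
F=pickle.load(open("f0.pkl","rb")); S,D=F["scene"],F["side"]
a=lambda u,v:(245+u/3.3333-.35,95+v/3.3333-.35)
b=lambda u,v:(180+(u-333)/3.3333-.35,75+v/3.3333-.35)
for n,p,q in [("ring",(174,252),(477,283)),("stembase",(168,345),(483,366)),("bowl",(88,319),(755,287)),("shanktop",(87,173),(757,185))]:
    print(n,*tri((S,D),(a(*p),b(*q))))
print("btn",plane(D,*b(375,312),.05))
k=.64
for P in [(408,452),(508,432),(546,490),(447,522),(490,472)]: print("S",plane(S,P[0]*k,P[1]*k,.014))
for P in [(472,312),(535,298),(568,352),(498,365),(520,325)]: print("D",plane(D,P[0]*k,P[1]*k,.014))
# board edges (top z=.04)
for P in [(278,392),(318,438),(490,355)]: print("Sb",plane(S,P[0]*k,P[1]*k,.04))
for P in [(412,446),(487,423)]: print("Db",plane(D,P[0]*k,P[1]*k,.04))
# ring pixels: fit ellipse extremes by grey mask
f=S; 
print(S["img"][165:176,290:304].mean(2).astype(int))
```

```text
ring [0.5175 0.1904 0.2084] [0.0021255333867303008, 0.0021255333867303944]
stembase [0.5164 0.19   0.0959] [0.0027378940850929555, 0.0027378940850930054]
bowl [ 0.6908 -0.0515  0.3069] [0.0011880140245703324, 0.0011880140245704852]
shanktop [ 0.684  -0.0518  0.4279] [0.004347907713410541, 0.004347907713410588]
btn [0.4658 0.3766 0.05  ]
S [ 0.7308 -0.1108  0.014 ]
S [0.801  0.0747 0.014 ]
S [0.9434 0.0295 0.014 ]
S [ 0.8946 -0.151   0.014 ]
S [ 0.8555 -0.021   0.014 ]
D [0.7618 0.0576 0.014 ]
D [0.9186 0.0253 0.014 ]
D [ 0.8806 -0.1541  0.014 ]
D [ 0.7233 -0.1105  0.014 ]
D [ 0.8354 -0.0323  0.014 ]
Sb [ 0.4676 -0.2426  0.04  ]
Sb [ 0.6271 -0.2397  0.04  ]
Sb [0.6248 0.1862 0.04  ]
Db [ 0.447  -0.2248  0.04  ]
Db [ 0.6044 -0.248   0.04  ]
[[ 86  96 101 126 162 120  86  91  96 103  79  69  77 101]
 [ 95  89  97 139 108  78  87 117 119 120 118  66  77 105]
 [112 112 129 123  83  93 114 119 123 122 120  68  77 102]
 [112 117 128  98  85  99 106 123 130 129 126  82  79 107]
 [111 107 114  95 117 112 103 106 121 129 124  88  83 113]
 [103  94  84 115 131 127 124 110  95 107 108  88  83 108]
 [116  88  85 112 129 128 125 126 116 102  99  82  86 117]
 [103  85  92 126 123 127 122 119 115 115 123 104  84 106]
 [ 90  81  91 127 124 120 121 121 120 126 124  78  81  91]
 [ 95  67  81 121 122 124 118 121 127 125  92  80  98 107]
 [ 95  71  73 104 124 123 113 121 153 108  85 107 110 110]]
```

```bash
cat >> h.py <<'E'
from scipy.spatial.transform import Rotation as Ro
np.set_printoptions(precision=4,suppress=True)
def Rt(yaw,tilt):
    c,s=np.cos(np.radians(tilt)),np.sin(np.radians(tilt))
    return Ro.from_euler('z',yaw,degrees=True).as_matrix()@np.array([[c,0,s],[0,-1,0],[s,0,-c]])
def row(p0,R0,p,R):
    return np.round(np.r_[Ro.from_matrix(R0.T@R).as_rotvec(),R0.T@(np.array(p)-p0)],4)
def go(*targets):  # targets (p,R) relative to the present pose
    s=ctrl.observe(); 
    for p,R in targets: print(row(s["eef_pos"],s["ee_rot"],p,R).tolist())
E
python3 -c "
from h import *
go(((.42,-.15,.45),Rt(0,45)))"
```

```text
[-0.1542, 0.7753, 0.369, 0.3315, -0.2517, -0.0455]
```

arm_command([
  [-0.02,0.1,0.05,0.04,-0.03,-0.006,-0.2],
  [-0.04,0.2,0.1,0.08,-0.06,-0.012,-0.2],
  [-0.06,0.3,0.14,0.12,-0.09,-0.018,-0.2],
  [-0.08,0.4,0.19,0.16,-0.12,-0.023,-0.2],
  [-0.1,0.5,0.24,0.21,-0.16,-0.03,-0.2],
  [-0.12,0.6,0.29,0.25,-0.19,-0.035,-0.2],
  [-0.14,0.7,0.33,0.29,-0.22,-0.04,-0.2],
  [-0.154,0.775,0.369,0.33,-0.25,-0.045,-0.2],
])

```text
time_s: 0.9
eef_pos: [0.4109, -0.1642, 0.4483]
ee_rot: [[0.704, -0.002, 0.71], [-0.002, -1.0, -0.001], [0.71, -0.001, -0.704]]
force: [0.9, -1.5, -0.7]
opening: 0.0511
finger_force: 0.0
```

```bash
python3 -c "
from h import *
s=ctrl.observe();print(s['eef_pos'],s['joint_pos'],s['opening'],s['ee_rot'])
go(((.33,.19,.33),Rt(0,45)))"
```

```text
[ 0.4109 -0.1642  0.4483] [-0.6998 -0.1681 -0.4688  0.6123  0.4747  2.6089] 0.05108545576851229 [[ 0.7038 -0.0019  0.7104]
 [-0.0021 -1.     -0.0006]
 [ 0.7104 -0.0011 -0.7038]]
[0.0006, -0.0046, -0.0021, -0.1418, -0.3539, 0.0256]
```

The last joint would pass its range at the canister, so I'll turn the tool half round about its z on the way.

arm_command([
  [0,0,-0.13,-0.006,-0.015,0.001,-0.2],
  [0,0,-0.26,-0.012,-0.03,0.002,-0.2],
  [0,0,-0.39,-0.018,-0.045,0.003,-0.2],
  [0,0,-0.52,-0.024,-0.06,0.004,-0.2],
  [0,0,-0.65,-0.03,-0.075,0.005,-0.2],
  [0,0,-0.78,-0.036,-0.09,0.006,-0.2],
  [0,0,-0.91,-0.042,-0.105,0.007,-0.2],
  [0,0,-1.04,-0.048,-0.12,0.008,-0.2],
])

```text
time_s: 1.7
eef_pos: [0.3822, -0.0456, 0.4078]
ee_rot: [[0.355, 0.612, 0.707], [0.865, -0.501, -0.001], [0.354, 0.612, -0.708]]
force: [-0.2, -0.6, -0.5]
opening: 0.0512
finger_force: 0.0
```

```bash
sed -i 's/\[\[c,0,s\],\[0,-1,0\],\[s,0,-c\]\]/[[-c,0,s],[0,1,0],[-s,0,-c]]/' h.py; python3 -c "
from h import *
s=ctrl.observe();print(s['eef_pos'],s['joint_pos'],s['opening'])
go(((.33,.19,.33),Rt(0,45)))"
```

```text
[ 0.3822 -0.0456  0.4078] [-0.4348 -0.2804 -0.6606  0.4543  0.3017  1.7783] 0.05116755622584976
[-0.001, 0.0003, -2.0958, 0.1578, -0.1976, 0.018]
```

arm_command([
  [0,0,-0.13,0.01,-0.012,0.001,-0.2],
  [0,0,-0.26,0.02,-0.025,0.002,-0.2],
  [0,0,-0.39,0.03,-0.037,0.003,-0.2],
  [0,0,-0.52,0.04,-0.05,0.004,-0.2],
  [0,0,-0.65,0.05,-0.062,0.005,-0.2],
  [0,0,-0.78,0.06,-0.075,0.006,-0.2],
  [0,0,-0.91,0.07,-0.087,0.007,-0.2],
  [0,0,-1.05,0.08,-0.1,0.009,-0.2],
])

```text
time_s: 2.5
eef_pos: [0.3561, 0.0739, 0.3692]
ee_rot: [[-0.354, 0.612, 0.707], [0.865, 0.502, -0.001], [-0.355, 0.611, -0.707]]
force: [-0.3, 0.1, -0.1]
opening: 0.0512
finger_force: 0.0
```

```bash
python3 -c "
from h import *
s=ctrl.observe();print(s['eef_pos'],s['joint_pos'],s['opening'])
go(((.33,.19,.33),Rt(0,45)))"
```

```text
[0.3561 0.0739 0.3692] [-0.0356 -0.297  -0.7825  0.3003  0.0244  1.0202] 0.051170612482240446
[-0.0008, 0.0003, -1.0454, 0.1236, 0.0183, 0.0091]
```

arm_command([
  [0,0,-0.13,0.015,0.002,0.001,-0.2],
  [0,0,-0.26,0.031,0.005,0.002,-0.2],
  [0,0,-0.39,0.046,0.007,0.003,-0.2],
  [0,0,-0.52,0.062,0.009,0.004,-0.2],
  [0,0,-0.65,0.077,0.011,0.005,-0.2],
  [0,0,-0.78,0.093,0.014,0.006,-0.2],
  [0,0,-0.91,0.11,0.016,0.007,-0.2],
  [0,0,-1.045,0.124,0.018,0.009,-0.2],
])

```text
time_s: 3.3
eef_pos: [0.3299, 0.1905, 0.3301]
ee_rot: [[-0.707, 0.0, 0.707], [-0.0, 1.0, -0.001], [-0.707, -0.0, -0.707]]
force: [0.1, 0.2, 0.9]
opening: 0.0514
finger_force: 0.0
```

Run:
```python
from h import *
import pickle
s=ctrl.observe();print(s['eef_pos'],s['joint_pos'],s['opening'])
f=ctrl.grab_frame("wrist"); pickle.dump(f,open("w1.pkl","wb")); print(ray(f,256,192))
print(proj(f,(.5165,.19,.122)),proj(f,(.5165,.19,.232)))
g=f["img"].copy()
cv2.imwrite("pics/w1.png",cv2.resize(g,(800,600),interpolation=cv2.INTER_CUBIC))
```

```text
[0.3299 0.1905 0.3301] [ 0.3895 -0.1901 -0.821   0.1941 -0.2722  0.2826] 0.05137673806436536
(array([0.2981, 0.191 , 0.2548]), array([ 0.882 ,  0.0055, -0.4713]))
[252.8695 173.212 ] [252.5502 329.1422]
```

View pics/w1.png

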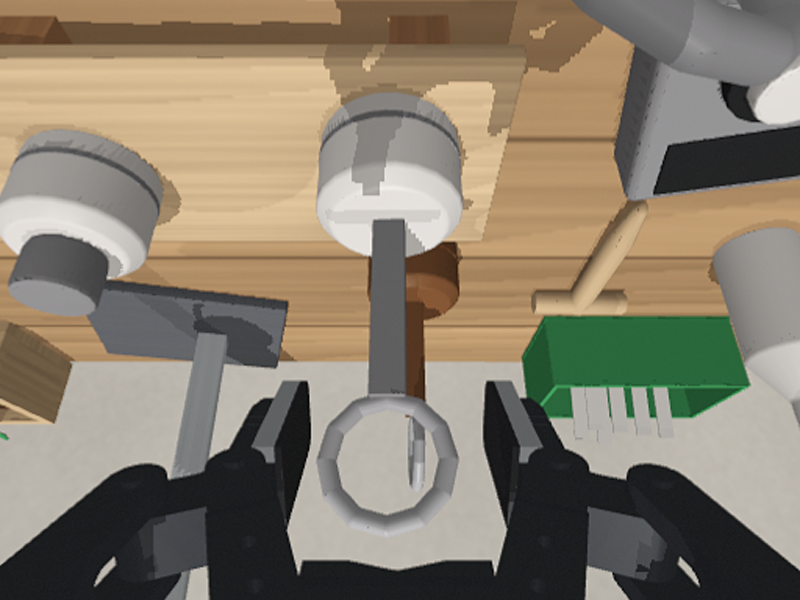

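The wrist view shows the white canister centred, with its stem at u≈388 (v 218–395) and the ring centre at (388,463). The stem's side faces are hidden, so its yaw is about 0.

Run:
```python
from h import *
import pickle
f=pickle.load(open("w1.pkl","rb"));F=pickle.load(open("f0.pkl","rb")); k=.64
for p,z in [((388,463),.211),((324,463),.211),((451,463),.211),((388,218),.095),((369,394),.186),((405,394),.186),((388,414),.186),((388,515),.232)]: print(p,plane(f,p[0]*k,p[1]*k,z))
print(tri((F["scene"],f),((297-.15,170.3),(388*k,463*k))))
g=f["img"][255:345,200:296].astype(int); print(g.mean(2)[:,48].astype(int).tolist()); 
g=f["img"]
for r in (255,260,265,225,245): print(r,g[r,228:268].mean(1).astype(int).tolist())
```

```text
(388, 463) [0.5252 0.1871 0.211 ]
(324, 463) [0.5253 0.1603 0.211 ]
(451, 463) [0.5251 0.2136 0.211 ]
(388, 218) [0.5106 0.1864 0.095 ]
(369, 394) [0.5098 0.1793 0.186 ]
(405, 394) [0.5098 0.1942 0.186 ]
(388, 414) [0.5395 0.1867 0.186 ]
(388, 515) [0.519  0.1874 0.232 ]
(array([0.5214, 0.1878, 0.2123]), [0.0007540173377346322, 0.0007540173377345804])
[138, 153, 162, 172, 180, 178, 176, 179, 181, 181, 181, 181, 180, 180, 180, 181, 181, 181, 182, 180, 179, 180, 181, 182, 182, 181, 181, 182, 181, 182, 182, 182, 183, 182, 182, 180, 180, 180, 180, 181, 181, 182, 181, 181, 182, 182, 181, 181, 181, 181, 181, 182, 181, 182, 183, 183, 184, 184, 184, 184, 183, 183, 182, 182, 182, 182, 183, 182, 182, 182, 183, 184, 185, 189, 137, 92, 97, 99, 104, 112, 123, 138, 152, 163, 173, 183, 193, 195, 191, 185]
255 [140, 126, 112, 103, 93, 95, 96, 99, 105, 111, 113, 113, 115, 119, 122, 124, 129, 133, 136, 140, 138, 135, 131, 128, 124, 121, 118, 115, 112, 107, 106, 105, 104, 101, 102, 100, 99, 100, 94, 94]
260 [131, 139, 147, 151, 156, 160, 162, 163, 165, 166, 167, 169, 170, 173, 174, 174, 174, 176, 176, 176, 178, 178, 179, 180, 180, 180, 180, 178, 174, 170, 167, 165, 163, 162, 160, 157, 154, 151, 141, 132]
265 [153, 154, 154, 157, 176, 175, 173, 175, 177, 179, 179, 180, 182, 182, 182, 182, 182, 182, 182, 182, 181, 181, 181, 180, 180, 180, 180, 181, 182, 180, 182, 147, 139, 149, 168, 181, 165, 161, 160, 157]
225 [139, 139, 139, 140, 139, 139, 140, 142, 106, 94, 95, 95, 94, 96, 95, 95, 95, 95, 95, 95, 95, 95, 96, 95, 95, 96, 95, 95, 95, 96, 92, 71, 58, 56, 56, 57, 57, 55, 57, 57]
245 [184, 184, 183, 184, 184, 185, 189, 151, 94, 94, 94, 94, 96, 95, 95, 95, 95, 95, 94, 95, 95, 95, 95, 95, 95, 95, 94, 95, 94, 94, 93, 79, 60, 55, 55, 58, 57, 57, 53, 47]
```

```bash
python3 -c "
from h import *
go(((.4094,.187,.2316),Rt(0,45)))"
```

```text
[-0.0001, -0.0018, 0.0084, 0.0126, -0.0042, 0.1254]
```

arm_command([
  [0,0,0,0.006,-0.002,0.01,-0.2],
  [0,0,0,0.012,-0.004,0.025,-0.2],
  [0,0,0,0.013,-0.004,0.05,-0.2],
  [0,0,0,0.013,-0.004,0.075,-0.2],
  [0,0,0,0.013,-0.004,0.1,-0.2],
  [0,0,0,0.013,-0.004,0.115,-0.2],
  [0,0,0,0.013,-0.004,0.125,-0.2],
  [0,0,0,0.013,-0.004,0.125,-0.2],
])

```text
time_s: 4.15
eef_pos: [0.4101, 0.1856, 0.2321]
ee_rot: [[-0.708, 0.006, 0.706], [0.007, 1.0, -0.002], [-0.706, 0.004, -0.708]]
force: [-0.1, -0.1, -1.1]
opening: 0.0513
finger_force: 0.0
```

arm_command([
  [0,0,0,0,0,0,0.1],
  [0,0,0,0,0,0,0.3],
  [0,0,0,0,0,0,0.5],
  [0,0,0,0,0,0,0.6],
  [0,0,0,0,0,0,1],
  [0,0,0,0,0,0,1],
  [0,0,0,0,0,0,1],
  [0,0,0,0,0,0,1],
], squeeze=50)

```text
time_s: 4.95
eef_pos: [0.4097, 0.1861, 0.2336]
ee_rot: [[-0.706, 0.004, 0.708], [0.006, 1.0, 0.0], [-0.708, 0.004, -0.706]]
force: [-4.0, 1.5, 6.2]
opening: 0.0153
finger_force: 50.1
```

Run:
```python
from h import *
import pickle
s=ctrl.observe();print(s['eef_pos'],s['opening'],s['finger_force'],s['force'])
F={n:ctrl.grab_frame(n) for n in("wrist","scene","side")}; pickle.dump(F,open("f2.pkl","wb"))
def crop(f,x,y,w,h,k): return cv2.resize(f["img"][y:y+h,x:x+w],None,fx=k,fy=k,interpolation=cv2.INTER_CUBIC)
a=cv2.resize(F["wrist"]["img"],(400,300)); b=crop(F["scene"],240,90,133,100,3)[:300,:399]; 
c=crop(F["side"],200,60,133,100,3)[:300,:399]
b=np.pad(b,((0,0),(0,1),(0,0)));c=np.pad(c,((0,0),(0,1),(0,0)))
d=cv2.resize(F["side"]["img"],(400,300))
cv2.imwrite("pics/g2.png",np.vstack([np.hstack([a,b]),np.hstack([d,c])]))
```

```text
[0.4097 0.1861 0.2336] 0.015340769456949297 50.11080382173532 [-3.9759  1.5241  6.2136]
```

View pics/g2.png

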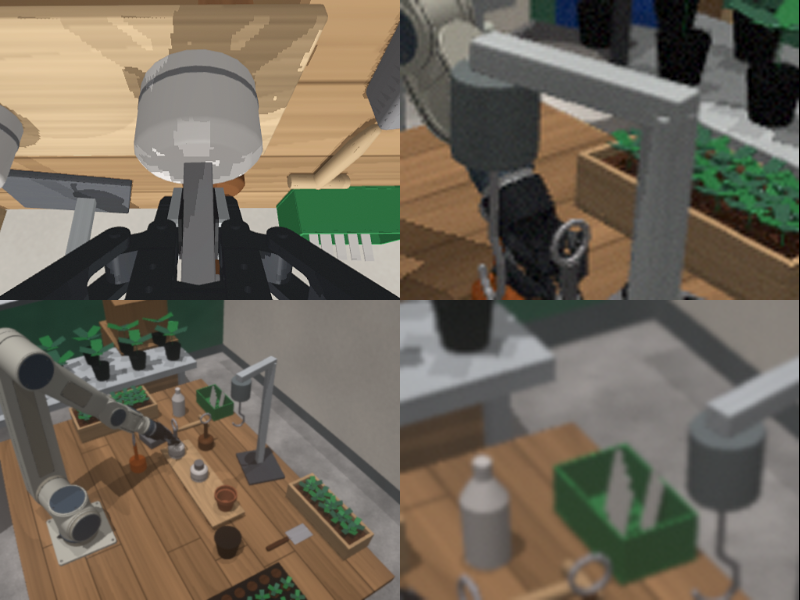

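Gripped: the opening is 15.3 mm on the 16 mm stem, and the wrist view shows the stem between the pads. Next is a straight lift, then the carry.

```bash
cat >> h.py <<'E'
def tcp(x,y,b,yaw,off=(-.1093,0,.1936)):
    return np.array([x,y,b])+Ro.from_euler('z',yaw,degrees=True).apply(off), Rt(yaw,45)
E
python3 -c "
from h import *
a=tcp(.519,.187,.17,0); go(a, tcp(.602,-.032,.17,-13)); print(row(*a,*tcp(.602,-.032,.17,-13)).tolist())"
```

```text
[0.0001, 0.0015, -0.0059, -0.0921, 0.0015, -0.0918]
[0.1606, 0.001, 0.1544, -0.1538, -0.1926, -0.031]
[0.1604, 0.0, 0.1604, -0.0607, -0.1944, 0.0607]
```

arm_command([
  [0,0,0,-0.005,0,-0.005,1],
  [0,0,0,-0.015,0,-0.015,1],
  [0,0,0,-0.03,0,-0.03,1],
  [0,0,0,-0.05,0,-0.05,1],
  [0,0,0,-0.07,0,-0.07,1],
  [0,0,0,-0.083,0,-0.083,1],
  [0,0,0,-0.092,0,-0.092,1],
  [0,0,0,-0.092,0,-0.092,1],
])

```text
time_s: 5.9
eef_pos: [0.4094, 0.1853, 0.3644]
ee_rot: [[-0.706, 0.005, 0.708], [0.006, 1.0, -0.001], [-0.708, 0.004, -0.706]]
force: [-0.2, 0.8, -4.2]
opening: 0.0152
finger_force: 49.3
```

```bash
python3 -c "
from h import *
s=ctrl.observe();print(s['force'],s['joint_pos'])
go(tcp(.602,-.032,.17,-13))"
```

```text
[-0.1802  0.826  -4.1981] [ 0.2942 -0.1052 -0.6625  0.2489 -0.2073  0.217 ]
[0.1599, 0.0008, 0.1542, -0.0614, -0.1923, 0.0616]
```

arm_command([
  [0.008,0,0.008,-0.003,-0.01,0.003,1],
  [0.03,0,0.03,-0.01,-0.033,0.01,1],
  [0.06,0,0.058,-0.023,-0.07,0.023,1],
  [0.09,0,0.09,-0.036,-0.11,0.036,1],
  [0.12,0,0.116,-0.047,-0.145,0.047,1],
  [0.145,0.001,0.14,-0.056,-0.175,0.056,1],
  [0.157,0.001,0.152,-0.061,-0.19,0.061,1],
  [0.16,0.001,0.154,-0.061,-0.192,0.061,1],
])

```text
time_s: 6.7
eef_pos: [0.4954, -0.0094, 0.3605]
ee_rot: [[-0.692, 0.229, 0.685], [0.162, 0.973, -0.162], [-0.704, -0.002, -0.711]]
force: [0.2, 0.8, -6.0]
opening: 0.0155
finger_force: 49.6
```

arm_command([
  [0,0,0,0,0,0,1],
  [0,0,0,0,0,0,1],
  [0,0,0,0,0,0,1],
  [0,0,0,0,0,0,1],
  [0,0,0,0,0,0,1],
  [0,0,0,0,0,0,1],
  [0,0,0,0,0,0,1],
  [0,0,0,0,0,0,1],
])

```text
time_s: 7.5
eef_pos: [0.495, -0.0069, 0.3624]
ee_rot: [[-0.69, 0.225, 0.688], [0.158, 0.974, -0.159], [-0.706, -0.001, -0.708]]
force: [-0.2, 0.3, -5.6]
opening: 0.0151
finger_force: 49.7
```

Run:
```python
from h import *
import pickle
s=ctrl.observe();print(s['eef_pos'],s['opening'],s['force'])
F={n:ctrl.grab_frame(n) for n in("wrist","scene","side")}; pickle.dump(F,open("f3.pkl","wb"))
C=[]
for n in("scene","side"):
    f=F[n]; u,v=proj(f,(.65,-.04,.33)).round().astype(int); x,y=u-40,v-50; print(n,x,y)
    C.append(cv2.resize(f["img"][y:y+100,x:x+80],None,fx=5,fy=5,interpolation=cv2.INTER_CUBIC))
cv2.imwrite("pics/h3.png",np.hstack(C))
```

```text
[ 0.495  -0.0069  0.3624] 0.01507557242815075 [-0.1911  0.3003 -5.5879]
scene 225 125
side 253 107
```

View pics/h3.png

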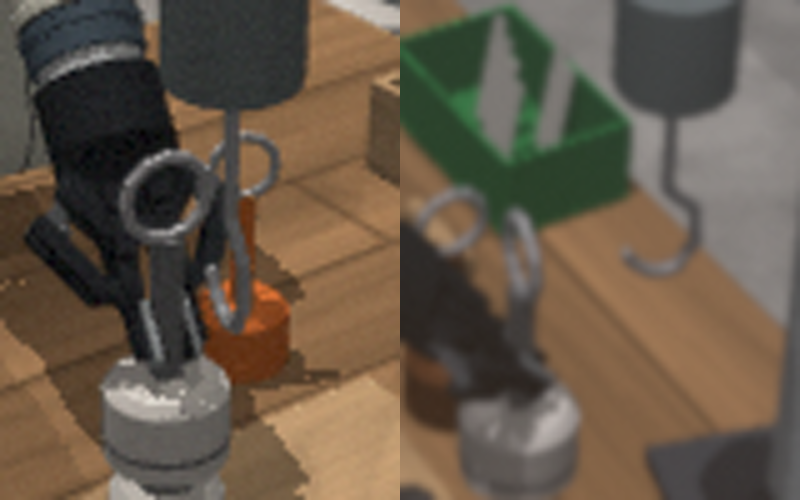

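Scene crop: ring centre (168,196), hook tip (212,268), bowl bottom (235,322), shank at the housing (231,108). Side crop: ring (522,250), tip (627,252), bowl (665,270), shank (670,117). The canister hangs upright in the grip.

Run:
```python
from h import *
import pickle
F=pickle.load(open("f3.pkl","rb")); S,D=F["scene"],F["side"]
a=lambda u,v:(225+u/5-.4,125+v/5-.4)
b=lambda u,v:(253+(u-400)/5-.4,107+v/5-.4)
T={}
for n,p,q in [("ring",(168,196),(522,250)),("tip",(212,268),(627,252)),("bowl",(235,322),(665,270)),("shank",(231,112),(670,117))]:
    print(n,*tri((S,D),(a(*p),b(*q))))
print("shank S,D at z.437",plane(S,*a(231,112),.434),plane(D,*b(670,117),.434))
# candidate seat: predict features
for P in [(.69,-.052),(.693,-.055),(.688,-.05)]:
  for yaw in(-13,):
    o=np.array([*P,0]); f=lambda v:o+Ro.from_euler('z',yaw,degrees=True).apply(v)
    ia=lambda q:(q-[225,125]+.4)*5; ib=lambda q:(q-[253,107]+.4)*5+[400,0]
    for n,v in [("tip",(-.023,0,.328)),("bowl",(0,0,.310)),("shank",(0,0,.434)),("back",(.02,0,.326))]:
        print(P,n,ia(proj(S,f(v))).round(0),ib(proj(D,f(v))).round(0))
s=ctrl.observe(); yaw=np.degrees(np.arctan2(s["ee_rot"][1,2],s["ee_rot"][0,2])); g=s["eef_pos"]+.155*s["ee_rot"][:,2]; print("yaw",yaw,"grasp",g)
for z in (0,.087,.127-.008,): pass
print("ring pred", g+[0,0,.087], ia(proj(S,g+[0,0,.087])), ib(proj(D,g+[0,0,.087])))
```

```text
ring [ 0.6016 -0.0279  0.3403] [6.440225041782898e-05, 6.440225041778658e-05]
tip [ 0.6639 -0.0452  0.3283] [0.0016522703010375347, 0.0016522703010376347]
bowl [ 0.6892 -0.0494  0.3082] [0.002486657419943139, 0.0024866574199430727]
shank [ 0.6839 -0.0511  0.4271] [0.0036095287297183676, 0.0036095287297184214]
shank S,D at z.437 [ 0.6909 -0.054   0.434 ] [ 0.6762 -0.0644  0.434 ]
(0.69, -0.052) tip [212. 275.] [633. 249.]
(0.69, -0.052) bowl [229. 325.] [667. 266.]
(0.69, -0.052) shank [233. 110.] [679.  99.]
(0.69, -0.052) back [246. 318.] [700. 240.]
(0.693, -0.055) tip [211. 279.] [640. 251.]
(0.693, -0.055) bowl [228. 329.] [674. 267.]
(0.693, -0.055) shank [232. 114.] [686. 100.]
(0.693, -0.055) back [245. 322.] [707. 241.]
(0.688, -0.05) tip [213. 272.] [628. 249.]
(0.688, -0.05) bowl [230. 322.] [663. 265.]
(0.688, -0.05) shank [234. 108.] [674.  98.]
(0.688, -0.05) back [247. 315.] [695. 239.]
yaw -13.033386340167523 grasp [ 0.6017 -0.0317  0.2526]
ring pred [ 0.6017 -0.0317  0.3396] [162.4206 199.133 ] [525.3053 254.2467]
```

```bash
python3 -c "
from h import *
s=ctrl.observe();p=s['eef_pos'];R=s['ee_rot']
go((p+[0,0,-.0222],R),(p+[.0445,-.0125,-.0222],R),(p+[.0865,-.022,-.0222],R),(p+[.0865,-.022,-.0222-.045],R))"
```

```text
[0.0, 0.0, 0.0, 0.0157, 0.0, 0.0157]
[0.0, 0.0, 0.0, -0.017, -0.0022, 0.0483]
[0.0, 0.0, 0.0, -0.0475, -0.002, 0.0787]
[0.0, 0.0, 0.0, -0.0157, -0.0019, 0.1106]
```

arm_command([
  [0,0,0,0.008,0,0.008,1],
  [0,0,0,0.016,0,0.016,1],
  [0,0,0,0.01,0,0.022,1],
  [0,0,0,0.001,-0.001,0.03,1],
  [0,0,0,-0.009,-0.001,0.04,1],
  [0,0,0,-0.015,-0.002,0.046,1],
  [0,0,0,-0.017,-0.002,0.048,1],
  [0,0,0,-0.017,-0.002,0.048,1],
])

```text
time_s: 8.45
eef_pos: [0.5398, -0.0195, 0.3402]
ee_rot: [[-0.69, 0.225, 0.688], [0.159, 0.974, -0.159], [-0.706, -0.001, -0.708]]
force: [0.2, 0.1, -5.6]
opening: 0.015
finger_force: 49.6
```

Run:
```python
from h import *
import pickle
s=ctrl.observe();print(s['eef_pos'],s['opening'],s['force'])
F={n:ctrl.grab_frame(n) for n in("scene","side")}; pickle.dump(F,open("f4.pkl","wb"))
C=[]
for n in("scene","side"):
    f=F[n]; u,v=proj(f,(.67,-.045,.33)).round().astype(int); x,y=u-25,v-35; print(n,x,y)
    C.append(cv2.resize(f["img"][y:y+75,x:x+50],None,fx=8,fy=8,interpolation=cv2.INTER_CUBIC))
cv2.imwrite("pics/h4.png",np.hstack(C))
```

```text
[ 0.5398 -0.0195  0.3402] 0.015014116000176483 [ 0.1805  0.0519 -5.6305]
scene 243 144
side 275 120
```

View pics/h4.png

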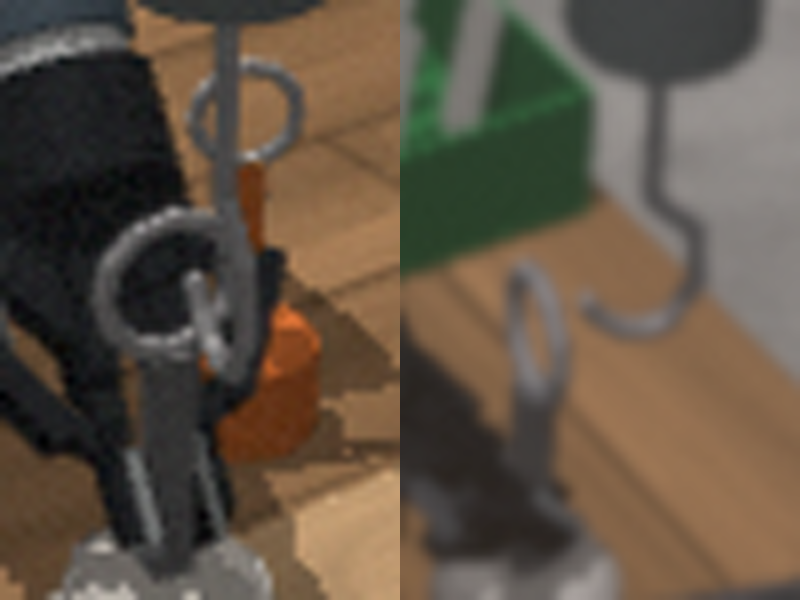

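Scene half: ring centre (175,283), tip (193,278), bowl bottom (230,370). Side half: ring (537,328), tip (590,299), bowl (643,332). The tip looks aimed inside the ring; I'll compute the offsets.

Run:
```python
from h import *
import pickle
F=pickle.load(open("f4.pkl","rb")); S,D=F["scene"],F["side"]
a=lambda u,v:(243+u/8-.45,144+v/8-.45)
b=lambda u,v:(275+(u-400)/8-.45,120+v/8-.45)
X={}
for n,p,q in [("ring",(175,283),(537,328)),("tip",(194,280),(590,299)),("bowl",(230,370),(643,332))]:
    X[n],e=tri((S,D),(a(*p),b(*q))); print(n,X[n],e)
A=Ro.from_euler('z',12,degrees=True)
print("in scale axes from ring: tip",A.apply(X["tip"]-X["ring"]),"bowl",A.apply(X["bowl"]-X["ring"]))
s=ctrl.observe();p=s['eef_pos'];R=s['ee_rot']
for P in [(.644,-.037,.318)]: print(proj(S,P),a(175,283),proj(D,P),b(537,328))
```

```text
ring [ 0.646  -0.0396  0.3165] [0.0007102401862356472, 0.0007102401862355561]
tip [ 0.6646 -0.0461  0.3283] [0.0011684927542962484, 0.0011684927542963191]
bowl [ 0.6877 -0.0487  0.3055] [0.0016876134266952496, 0.0016876134266953031]
in scale axes from ring: tip [ 0.0196 -0.0024  0.0118] bowl [ 0.0427 -0.0002 -0.011 ]
[264.6318 178.0767] (264.425, 178.925) [290.6012 159.6612] (291.675, 160.55)
```

```bash
python3 -c "
from h import *
s=ctrl.observe();p=s['eef_pos'];R=s['ee_rot']
go((p+[0,0,.002],R),(p+[.042,-.01,.002],R),(p+[.042,-.01,-.022],R),(p+[.042,-.01,-.05],R))"
```

```text
[0.0, 0.0, 0.0, -0.0014, -0.0, -0.0014]
[0.0, 0.0, 0.0, -0.032, -0.0003, 0.0291]
[0.0, 0.0, 0.0, -0.0151, -0.0003, 0.0461]
[0.0, 0.0, 0.0, 0.0047, -0.0003, 0.0659]
```

arm_command([
  [0,0,0,-0.0015,0,-0.0015,1],
  [0,0,0,-0.005,0,0.002,1],
  [0,0,0,-0.011,0,0.008,1],
  [0,0,0,-0.017,0,0.014,1],
  [0,0,0,-0.023,0,0.02,1],
  [0,0,0,-0.028,0,0.025,1],
  [0,0,0,-0.032,0,0.029,1],
  [0,0,0,-0.032,0,0.029,1],
])

```text
time_s: 9.35
eef_pos: [0.5821, -0.0292, 0.3422]
ee_rot: [[-0.69, 0.225, 0.688], [0.159, 0.974, -0.159], [-0.706, -0.001, -0.708]]
force: [0.1, 0.1, -6.5]
opening: 0.0151
finger_force: 49.6
```

arm_command([
  [0,0,0,0.003,0,0.003,1],
  [0,0,0,0.006,0,0.006,1],
  [0,0,0,0.009,0,0.009,1],
  [0,0,0,0.012,0,0.012,1],
  [0,0,0,0.015,0,0.015,1],
  [0,0,0,0.018,0,0.018,1],
  [0,0,0,0.02,0,0.02,1],
  [0,0,0,0.02,0,0.02,1],
])

```text
time_s: 10.15
eef_pos: [0.5813, -0.029, 0.3138]
ee_rot: [[-0.69, 0.225, 0.688], [0.159, 0.974, -0.159], [-0.706, -0.001, -0.708]]
force: [-0.9, 0.3, -3.7]
opening: 0.0154
finger_force: 49.7
```

arm_command([
  [0,0,0,0.002,0,0.002,1],
  [0,0,0,0.004,0,0.004,1],
  [0,0,0,0.006,0,0.006,1],
  [0,0,0,0.008,0,0.008,1],
  [0,0,0,0.01,0,0.01,1],
  [0,0,0,0.011,0,0.011,1],
  [0,0,0,0.011,0,0.011,1],
  [0,0,0,0.011,0,0.011,1],
])

```text
time_s: 10.95
eef_pos: [0.5814, -0.029, 0.2988]
ee_rot: [[-0.69, 0.225, 0.688], [0.158, 0.974, -0.159], [-0.707, -0.001, -0.708]]
force: [-1.0, 0.5, -1.2]
opening: 0.015
finger_force: 49.9
```

Run:
```python
from h import *
import pickle
s=ctrl.observe();print(s['eef_pos'],s['opening'],s['force'],s['wrist_torque'])
F={n:ctrl.grab_frame(n) for n in("scene","side")}; pickle.dump(F,open("f5.pkl","wb"))
C=[]
for n in("scene","side"):
    f=F[n]; u,v=proj(f,(.68,-.045,.30)).round().astype(int); x,y=u-25,v-35; print(n,x,y)
    C.append(cv2.resize(f["img"][y:y+75,x:x+50],None,fx=8,fy=8,interpolation=cv2.INTER_CUBIC))
cv2.imwrite("pics/h5.png",np.hstack(C))
```

```text
[ 0.5814 -0.029   0.2988] 0.015042995956737318 [-0.9985  0.5495 -1.2293] [ 0.1912  0.7806 -0.045 ]
scene 245 155
side 277 127
```

View pics/h5.png

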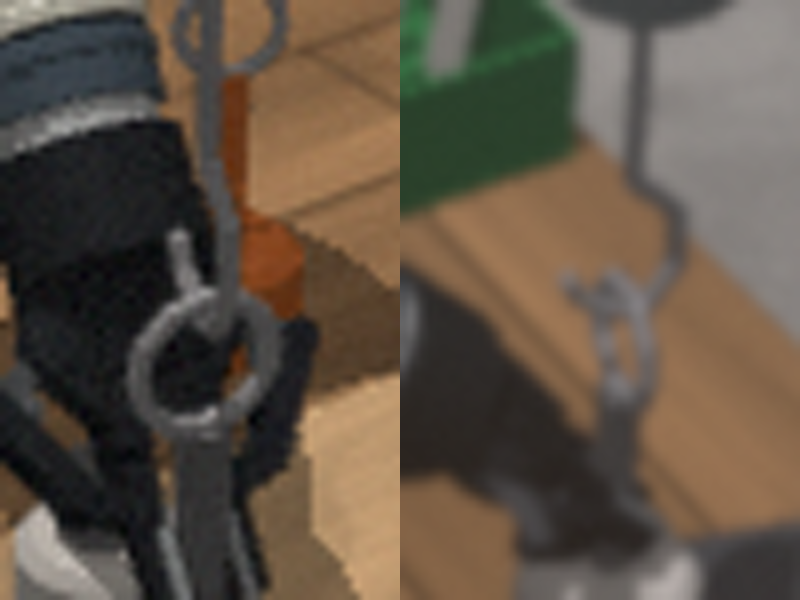

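The eye sits on the hook: scene half ring top (205,295) inside the tip (178,240), side half ring top (615,285) in the bowl. I'll back off about 4 mm to centre it and lower about 6 mm more to unload.

arm_command([
  [0,0,0,0.002,0,0.0005,1],
  [0,0,0,0.004,0,0.001,1],
  [0,0,0,0.006,0,0.0012,1],
  [0,0,0,0.007,0,0.0014,1],
  [0,0,0,0.007,0,0.0014,1],
  [0,0,0,0.007,0,0.0014,1],
  [0,0,0,0.007,0,0.0014,1],
  [0,0,0,0.007,0,0.0014,1],
])

```text
time_s: 11.85
eef_pos: [0.5775, -0.0281, 0.2928]
ee_rot: [[-0.69, 0.225, 0.688], [0.159, 0.974, -0.159], [-0.706, -0.001, -0.708]]
force: [4.5, 0.1, 0.4]
opening: 0.0152
finger_force: 48.9
```

Backing off raised the sideways force to +4.5 N, so I went too far. I'll go forward 3 mm.

arm_command([
  [0,0,0,-0.0005,0,0.0005,1],
  [0,0,0,-0.001,0,0.001,1],
  [0,0,0,-0.0015,0,0.0015,1],
  [0,0,0,-0.002,0,0.002,1],
  [0,0,0,-0.002,0,0.002,1],
  [0,0,0,-0.002,0,0.002,1],
  [0,0,0,-0.002,0,0.002,1],
  [0,0,0,-0.002,0,0.002,1],
])

```text
time_s: 12.65
eef_pos: [0.5801, -0.0287, 0.2926]
ee_rot: [[-0.69, 0.225, 0.688], [0.159, 0.974, -0.159], [-0.706, -0.001, -0.708]]
force: [-2.2, 1.3, 0.2]
opening: 0.0151
finger_force: 49.8
```

arm_command([
  [0,0,0,0.0003,0,-0.0003,1],
  [0,0,0,0.0006,0,-0.0006,1],
  [0,0,0,0.0006,0,-0.0006,1],
  [0,0,0,0.0006,0,-0.0006,1],
  [0,0,0,0.0006,0,-0.0006,1],
  [0,0,0,0.0006,0,-0.0006,1],
  [0,0,0,0.0006,0,-0.0006,1],
  [0,0,0,0.0006,0,-0.0006,1],
])

```text
time_s: 13.45
eef_pos: [0.5794, -0.0286, 0.2927]
ee_rot: [[-0.69, 0.225, 0.688], [0.159, 0.974, -0.159], [-0.706, -0.001, -0.708]]
force: [1.4, 0.6, -0.7]
opening: 0.0155
finger_force: 49.4
```

arm_command([
  [0,0,0,0,0,0,0.6],
  [0,0,0,0,0,0,0.5],
  [0,0,0,0,0,0,0.3],
  [0,0,0,0,0,0,0.1],
  [0,0,0,0,0,0,-0.1],
  [0,0,0,0,0,0,-0.2],
  [0,0,0,0,0,0,-0.2],
  [0,0,0,0,0,0,-0.2],
], squeeze=20)

```text
time_s: 14.25
eef_pos: [0.5794, -0.0286, 0.2926]
ee_rot: [[-0.69, 0.225, 0.688], [0.159, 0.974, -0.159], [-0.706, -0.001, -0.708]]
force: [0.8, 0.4, -0.2]
opening: 0.0515
finger_force: 0.0
```

arm_command([
  [0,0,0,0,0,-0.005,-0.2],
  [0,0,0,0,0,-0.02,-0.2],
  [0,0,0,0,0,-0.04,-0.2],
  [0,0,0,0,0,-0.06,-0.2],
  [0,0,0,0,0,-0.08,-0.2],
  [0,0,0,0,0,-0.1,-0.2],
  [0,0,0,0,0,-0.11,-0.2],
  [0,0,0,0,0,-0.12,-0.2],
])

```text
time_s: 15.05
eef_pos: [0.4959, -0.0092, 0.3787]
ee_rot: [[-0.689, 0.225, 0.689], [0.158, 0.974, -0.159], [-0.707, -0.001, -0.707]]
force: [0.6, -0.1, -0.2]
opening: 0.0512
finger_force: 0.0
```

Run:
```python
from h import *
import pickle
s=ctrl.observe();print(s['eef_pos'],s['opening'],s['force'],s['joint_pos'])
F={n:ctrl.grab_frame(n) for n in("wrist","scene","side")}; pickle.dump(F,open("f6.pkl","wb"))
a=cv2.resize(F["scene"]["img"][100:250,200:400],(400,300),interpolation=cv2.INTER_CUBIC)
b=cv2.resize(F["side"]["img"][80:230,220:420],(400,300),interpolation=cv2.INTER_CUBIC)
c=cv2.resize(F["wrist"]["img"],(400,300)); d=cv2.resize(F["side"]["img"],(400,300))
cv2.imwrite("pics/h6.png",np.vstack([np.hstack([a,b]),np.hstack([c,d])]))
```

```text
[ 0.4959 -0.0092  0.3787] 0.05118745382982421 [ 0.627  -0.0869 -0.1552] [-0.1796 -0.0472 -0.5752  0.2581 -0.0337  0.0327]
```

View pics/h6.png

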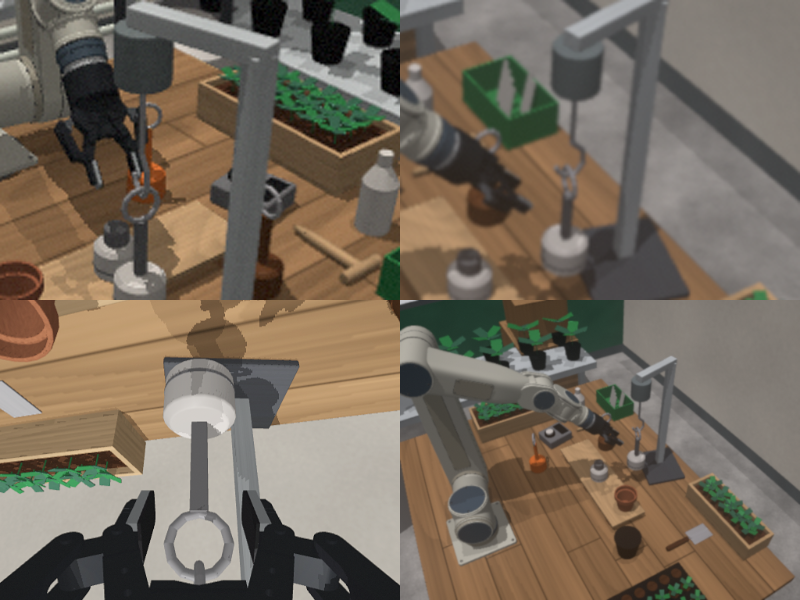

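The canister hangs by its eye on the hook, upright and clear of the gripper: scene quadrant ring (140,203), side quadrant ring (567,180), wrist quadrant eye on hook (197,560). Next I'll locate the button.

Run:
```python
from h import *
import pickle
F=pickle.load(open("f6.pkl","rb")); D=F["side"]
g=D["img"].astype(int); m=((g.min(2)>135)&(np.ptp(g,2)<40)).astype(np.uint8)
n,l,st,c=cv2.connectedComponentsWithStats(m)
for i in range(1,n):
    if abs(c[i][0]-189)<22 and abs(c[i][1]-169)<22: print(st[i],c[i],plane(D,*c[i],.05))
print(g[163:176,182:198].min(2))
h=cv2.cvtColor(D["img"],cv2.COLOR_BGR2HSV); m=((h[...,0]<12)&(h[...,1]>170)&(h[...,2]>110)).astype(np.uint8); m[:,:160]=0;m[:,200:]=0
n,l,st,c=cv2.connectedComponentsWithStats(m)
for i in range(1,n):
    if st[i][4]>20: print("orange",st[i],c[i],plane(D,*c[i],.03))
```

```text
[187 165   9   6  46] [191.  167.5] [0.4633 0.3831 0.05  ]
[[ 76  75  73  74  77  82  90  97 106 109 110 107 104  96  79  58]
 [ 77  76  76  80  89  95 106 118 125 129 129 122 113 105  96  81]
 [ 80  83  87  93 101 112 129 145 154 158 159 150 139 119 103  95]
 [ 89  93 100 101 107 134 157 171 176 177 177 175 166 137 101  92]
 [100 103 102  96 109 155 175 181 182 182 181 181 175 147  91  75]
 [105 104  99  83 104 161 180 182 182 182 182 179 170 139  79  59]
 [105 103  92  67  88 148 172 178 180 179 176 167 147 110  63  48]
 [104 103  89  57  66 115 146 159 162 161 154 136 109  77  48  41]
 [105 104  93  58  46  74 104 120 127 126 114  97  75  54  39  38]
 [103 104  96  62  37  47  69  84  89  87  78  65  52  39  32  39]
 [ 98 103  98  72  44  36  42  49  53  52  48  40  36  33  36  56]
 [ 88  98 100  86  64  45  37  34  35  34  34  35  37  45  58  79]
 [ 75  87  96  97  86  72  60  48  44  46  45  50  62  74  86  98]]
orange [166 194  20  19 226] [175.3761 204.7212] [0.3416 0.242  0.03  ]
```

```bash
python3 -c "
from h import *
s=ctrl.observe();p=s['eef_pos'];R=s['ee_rot']
m=Ro.from_matrix(R)*Ro.from_rotvec(Ro.from_matrix(R.T@Rt(38,0)).as_rotvec()/2)
go(((.47,.18,.42),m.as_matrix()),((.463,.381,.33),Rt(38,0))); print(row(np.array((.47,.18,.42)),m.as_matrix(),(.463,.381,.33),Rt(38,0)))"
```

```text
[-0.1747, 0.3655, -0.4211, 0.0187, 0.1785, -0.0782]
[-0.3494, 0.7311, -0.8422, 0.119, 0.3729, -0.0513]
[-0.1747  0.3655 -0.4211 -0.0065  0.2051  0.0804]
```

arm_command([
  [-0.01,0.03,-0.03,0.001,0.01,-0.02,0],
  [-0.03,0.07,-0.08,0.003,0.035,-0.04,0.3],
  [-0.06,0.12,-0.14,0.006,0.06,-0.05,0.6],
  [-0.08,0.17,-0.2,0.008,0.09,-0.06,1],
  [-0.11,0.23,-0.27,0.011,0.115,-0.065,1],
  [-0.14,0.29,-0.33,0.014,0.14,-0.07,1],
  [-0.16,0.34,-0.39,0.017,0.165,-0.075,1],
  [-0.175,0.365,-0.42,0.019,0.18,-0.078,1],
])

```text
time_s: 16.0
eef_pos: [0.4712, 0.183, 0.4184]
ee_rot: [[-0.895, -0.218, 0.388], [-0.236, 0.972, 0.003], [-0.378, -0.089, -0.922]]
force: [0.5, -0.7, -0.1]
opening: -0.0003
finger_force: 0.0
```

arm_command([
  [-0.02,0.05,-0.05,-0.001,0.03,0.01,1],
  [-0.05,0.1,-0.11,-0.002,0.055,0.02,1],
  [-0.07,0.15,-0.17,-0.003,0.08,0.03,1],
  [-0.1,0.2,-0.23,-0.004,0.11,0.04,1],
  [-0.12,0.25,-0.29,-0.005,0.14,0.055,1],
  [-0.145,0.3,-0.35,-0.006,0.17,0.065,1],
  [-0.165,0.34,-0.395,-0.006,0.195,0.076,1],
  [-0.175,0.365,-0.42,-0.006,0.205,0.08,1],
])

```text
time_s: 16.8
eef_pos: [0.4633, 0.3842, 0.3267]
ee_rot: [[-0.787, -0.617, -0.005], [-0.617, 0.787, -0.0], [0.004, 0.003, -1.0]]
force: [0.3, 0.1, -0.4]
opening: -0.0
finger_force: 0.0
```

Run:
```python
from h import *
import pickle
s=ctrl.observe();print(s['eef_pos'],s['ee_rot'],s['opening'],s['joint_pos'])
F={n:ctrl.grab_frame(n) for n in("wrist","scene")}; pickle.dump(F,open("f7.pkl","wb")); W=F["wrist"]
print(proj(W,(.463,.381,.05)), ray(W,256,192))
a=cv2.resize(W["img"],(400,300));b=cv2.resize(F["scene"]["img"],(400,300))
cv2.imwrite("pics/w7.png",np.hstack([a,b]))
```

```text
[0.4633 0.3842 0.3267] [[-0.7873 -0.6166 -0.0047]
 [-0.6166  0.7873 -0.0003]
 [ 0.0039  0.0027 -1.    ]] -4.406834199430372e-05 [ 0.5526  0.3788 -0.0024  1.1937  0.0022 -0.1118]
[249.0877 191.5997] (array([0.4034, 0.338 , 0.2963]), array([ 0.2202,  0.1843, -0.9579]))
```

View pics/w7.png

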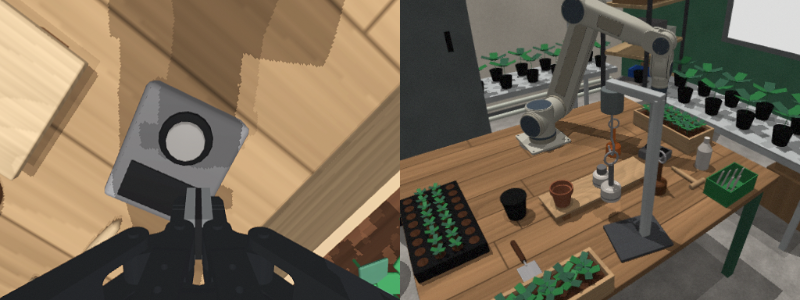

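The wrist half shows the white button at (185,143), in its black collar on the readout. The scene half shows the canister still hanging.

Run:
```python
from h import *
import pickle
W=pickle.load(open("f7.pkl","rb"))["wrist"];D=pickle.load(open("f6.pkl","rb"))["side"]
g=W["img"].astype(int); m=((g.min(2)>150)&(np.ptp(g,2)<40)).astype(np.uint8)
n,l,st,c=cv2.connectedComponentsWithStats(m)
for i in range(1,n):
    if np.hypot(*(c[i]-[237,183]))<12 and st[i][4]>50:
        print(st[i],c[i],plane(W,*c[i],.05),tri((W,D),(c[i],(191,167.5)))); P=plane(W,*c[i],.05)
go(((P[0],P[1],.173+.07),Rt(38,0)),((P[0],P[1],.173+.05),Rt(38,0)))
```

```text
[ 213  159   48   47 1747] [236.5884 181.8426] [0.4627 0.3689 0.05  ] (array([0.4588, 0.3672, 0.064 ]), [0.000528263489618998, 0.0005282634896190629])
[0.0018, -0.0024, -0.0003, 0.0092, -0.0111, 0.0846]
[0.0018, -0.0024, -0.0003, 0.0092, -0.0112, 0.1046]
```

arm_command([
  [0,0,0,0.004,-0.004,0.01,1],
  [0,0,0,0.008,-0.008,0.025,1],
  [0.001,-0.001,0,0.011,-0.011,0.04,1],
  [0.002,-0.002,0,0.011,-0.011,0.055,1],
  [0.002,-0.002,0,0.011,-0.011,0.068,1],
  [0.002,-0.002,0,0.011,-0.011,0.076,1],
  [0.002,-0.002,0,0.011,-0.011,0.08,1],
  [0.002,-0.002,0,0.011,-0.011,0.08,1],
])

```text
time_s: 17.7
eef_pos: [0.4612, 0.3664, 0.2496]
ee_rot: [[-0.79, -0.614, 0.003], [-0.614, 0.79, 0.001], [-0.003, -0.001, -1.0]]
force: [-0.9, -0.5, -0.6]
opening: 0.0004
finger_force: 0.0
```

arm_command([
  [0,0,0,0,0,0,1],
  [0,0,0,0,0,0,1],
  [0,0,0,0,0,0,1],
  [0,0,0,0,0,0,1],
  [0,0,0,0,0,0,1],
  [0,0,0,0,0,0,1],
  [0,0,0,0,0,0,1],
  [0,0,0,0,0,0,1],
])

```text
time_s: 18.5
eef_pos: [0.4611, 0.3671, 0.2496]
ee_rot: [[-0.789, -0.614, 0.003], [-0.614, 0.789, 0.001], [-0.003, -0.001, -1.0]]
force: [-0.7, 0.4, -0.3]
opening: 0.0
finger_force: 0.0
```

Run:
```python
from h import *
s=ctrl.observe();print(s['time_s'],s['eef_pos'],s['force'])
fr=[ctrl.grab_frame("scene")["img"].astype(float) for _ in range(8)]
u,v=proj(ctrl.grab_frame("scene"),(.688,-.05,.2)).astype(int); print(u,v)
def c(f): return f[v-60:v+50,u-30:u+30].mean(2)
g0=fr[0]
for f in fr[1:]:
    print(cv2.phaseCorrelate(c(g0),c(f)), abs(c(f)-c(g0)).mean(), abs(f[250:350,50:110]-g0[250:350,50:110]).mean())
W=ctrl.grab_frame("wrist"); g=W["img"].astype(int); m=((g.min(2)>150)&(np.ptp(g,2)<40)).astype(np.uint8)
n,l,st,cc=cv2.connectedComponentsWithStats(m); q=proj(W,(.461,.368,.057)); print(q)
for i in range(1,n):
    if st[i][4]>200 and np.hypot(*(cc[i]-q))<60: print(st[i],cc[i],plane(W,*cc[i],.057))
```

```text
18.5 [0.4611 0.3671 0.2496] [-0.7177  0.4057 -0.2903]
269 222
((-0.041406920951413184, 0.0019627797497179245), 1.000823033631292) 1.8788383838383838 3.4282222222222223
((-0.031018172725850945, -0.039086825457275154), 0.9871637545463633) 1.8814646464646463 3.4289444444444444
((-0.032240780902000665, -0.021264221252160098), 0.9965811867381671) 1.8684848484848484 3.398
((-0.06633250680125613, -0.0007287617705813432), 0.9875457644507486) 1.875909090909091 3.389388888888889
((-0.02353471140773422, -0.03215705883533815), 0.998432386822677) 1.88479797979798 3.4329444444444444
((-0.06318707824959446, -0.0314731189878259), 0.9923502933018853) 1.8723737373737372 3.4307222222222222
((-0.05645498975110286, -0.04792405387732401), 0.9936023845887296) 1.8916161616161615 3.4597777777777776
[254.9013 239.8497]
[ 221  206   71   52 2325] [256.3355 229.52  ] [0.4559 0.365  0.057 ]
```

The canister hangs still: motion between frames is at noise level. Pressing now.

arm_command([
  [0,0,0,0,0,0.004,1],
  [0,0,0,0,0,0.007,1],
  [0,0,0,0,0,0.01,1],
  [0,0,0,0,0,0.013,1],
  [0,0,0,0,0,0.015,1],
  [0,0,0,0,0,0.017,1],
  [0,0,0,0,0,0.018,1],
  [0,0,0,0,0,0.018,1],
])

```text
time_s: 19.8
eef_pos: [0.4609, 0.3669, 0.2341]
ee_rot: [[-0.789, -0.614, 0.005], [-0.614, 0.789, 0.002], [-0.005, -0.001, -1.0]]
force: [-7.9, -5.0, 24.1]
opening: -0.0002
finger_force: 12.6
```

24 N at the fingertip is well past the 5 N for full travel. Backing off straight up, then checking.

arm_command([
  [0,0,0,0,0,-0.002,1],
  [0,0,0,0,0,-0.004,1],
  [0,0,0,0,0,-0.007,1],
  [0,0,0,0,0,-0.012,1],
  [0,0,0,0,0,-0.025,1],
  [0,0,0,0,0,-0.045,1],
  [0,0,0,0,0,-0.07,1],
  [0,0,0,0,0,-0.09,1],
])

```text
time_s: 20.6
eef_pos: [0.461, 0.367, 0.3236]
ee_rot: [[-0.789, -0.614, 0.004], [-0.614, 0.789, 0.002], [-0.004, -0.001, -1.0]]
force: [-0.5, -0.4, -0.2]
opening: -0.0006
finger_force: 0.0
```

Run:
```python
from h import *
import pickle
s=ctrl.observe();print(s['time_s'],s['eef_pos'],s['force'])
W=ctrl.grab_frame("wrist"); D=ctrl.grab_frame("side"); S=ctrl.grab_frame("scene")
g=W["img"].astype(int); m=((g.min(2)>150)&(np.ptp(g,2)<40)).astype(np.uint8)
n,l,st,cc=cv2.connectedComponentsWithStats(m); q=proj(W,(.461,.368,.06)); print(q)
for i in range(1,n):
    if st[i][4]>200 and np.hypot(*(cc[i]-q))<60: print(st[i],cc[i],plane(W,*cc[i],.06),plane(W,*cc[i],.066))
a=cv2.resize(W["img"],(400,300));b=cv2.resize(S["img"][100:250,200:400],(400,300),interpolation=cv2.INTER_CUBIC)
cv2.imwrite("pics/w8.png",np.hstack([a,b]))
```

```text
20.6 [0.461  0.367  0.3236] [-0.4887 -0.3991 -0.1914]
[254.5933 197.6263]
[ 232  175   48   45 1711] [255.2116 197.0514] [0.4604 0.3681 0.06  ] [0.4589 0.3669 0.066 ]
```

View pics/w8.png

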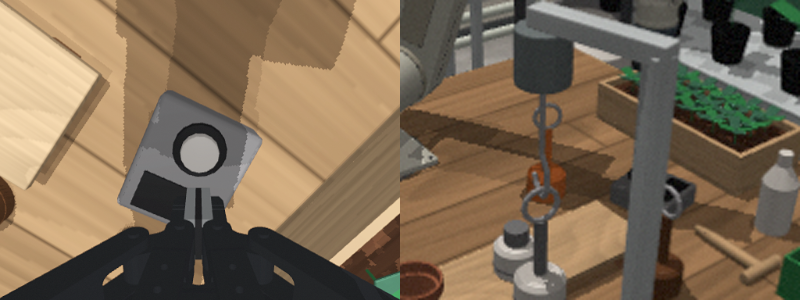

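The wrist half shows the button at (200,153), within about 1 mm of where the fingertip pressed, so 24 N bottomed it. The scene half shows the canister still hanging at (540,205), with the robot clear of everything.

```bash
python3 -c "
from bench import ctrl
print(ctrl.close_job())"
```

```text
the job is handed in; nothing more can be done
None
```

I hung the white canister by its eye on the scale hook and let it settle, then pressed the store button with 24 N (full travel takes 5 N) and handed the job in at about 21 s; the screen stayed blank, so nothing on the box confirmed the stored weight.

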